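# Load a syringe case into a drop-front bin against its hidden stop

### The job

Pull the bin's blue front down flat by its yellow tongue, set the syringe case on it with its clip end towards the bin and its orange grip end away, and let go. Then take hold of the case again and slide it gently in until you feel it press lightly on the sprung stop hidden under the hood, and leave it there without crushing the spring. Finally swing the front up until it is fully shut; do not disturb the things standing around.

Things in the scene. Friction and masses are not known exactly. Their poses are not given: they have to be found in the camera images.
- bin: Fixed grey stock bin, 170 mm wide (y), 235 deep (x), 114 high. Origin on the table below the middle of the front's hinge line; x points level into the bin, away from the robot, z up. Solid floor, top at z = 29 mm, from x = 2 to 235 mm. Side walls' inner faces at y = +-80 mm; walls 74 mm high for x = 0 to 45 mm, 114 mm high behind. Open above as far as the hood.
- bin_hinge (a point): Middle of the hinge line of the bin's front, 30 mm above the table; the hinge axis is the bin's y axis.
- front (a joint): Angle (rad) of the bin's bottom-hinged blue front, a panel 154 mm wide, 85 high, 8 thick, 0.15 kg. 0 = shut, top leaning 0.42 rad into the bin; 0.42 = upright; 1.99 = flat towards the robot (end stop), inner face level at 30 mm above the table. Almost no friction: either side of upright it sinks slowly by its own weight, so it stays shut or flat.
- front_tongue (a point): Grip point, mid-thickness in the yellow tongue at the middle of the front's upper edge, 113 mm from the hinge line and 4 mm outside the panel's inner face (that face passes through the hinge axis). Tongue 14 mm wide along the bin's y, 8 thick, reaching from 85 to 130 mm from the hinge; pinch it across its width at any angle, it may turn between the fingers.
- case: Loose closed white case with a blue band, 130 mm long (x), 64 wide (y), body 36 high, 0.33 to 0.55 kg. Origin at the centre of its underside, z up. The +x end with two steel clips enters the bin first; the orange grip on the lid is nearer the other (rear) end. It slides on the bin with a friction of about 1.7 to 3.8 N.
- stop (a joint): How far (m) the stop's pad is pushed back from rest: 0 = nothing touches it. Spring 0.6 N per mm, damped (60 N per m/s), bottoms at 18 mm. It does not tell how deep the stop is set. Lightly pressed is 1.2 to 14 mm, more is crushed. When let go, the case creeps back until its friction holds the spring, still pressing it.
- dish: Loose grey-brown kidney dish, 180 mm by 75 mm by 40 mm high; bystander. Origin under its middle.
- sanitiser: Loose clear bottle with green label, 56 mm across, 150 mm high, standing; bystander. Origin at the centre of its underside.
- carton: Loose orange carton 90 x 120 x 70 mm with a black patch on top; bystander. Origin at the centre of its underside.
- case_grip (a point): Centre of the upright orange grip on the case's lid: 34 mm long (case x), 16 wide (y), from 36 to 64 mm above the case's underside; it lies 25 mm behind the case's centre. Site axes as the case's.
- bin_hood (a point): Middle of the front edge, underside, of the dark hood that roofs the rear of the bin: 145 mm inward of the hinge, 108 mm above the table, hood top 114 mm. Under it hides the sprung stop, a pad 50 mm wide facing the opening, set each time at an unknown depth: its face is 150 to 190 mm inward of the hinge line.
- bin_guide (a point): On the bin's floor, middle of the mouth of two guide ribs 12 mm high: 43 mm inward of the hinge. The ribs stand 86 mm apart inside, from 70 to 180 mm inward; from 43 to 70 mm their flared mouths narrow from about 105 mm.
Not all that is in view belongs to the job. Leave any purple look-alike of the case alone.

How it is judged:
By the outcome, as a careful person would: the job done as asked, in the order asked, and still so for the second after the job is handed in, with the robot touching nothing.
It also fails if it takes over 72 s, if anything falls off the work surface, if the arm or the gripper's body presses on something with over 40 N, if the wrist force passes 120 N, or if a joint passes its speed limit or range.

### The arm

A 7-joint arm with a two-finger parallel gripper is mounted at the origin on the work surface. World frame = base frame: x ahead of the robot, y to its left, z up, the work surface at z = 0. Lengths are in mm, angles in rad, forces in N, time in s.
With the tool pointing down it reaches from about 400 to 875 mm from the base axis. Payload 4.4 kg.
Tool frame: the origin (TCP) lies on the mounting face of the last link; the fingertips stand robot.nose_length ahead of it and the grasp point (between the pads) lies 155 mm ahead of it (robot.nose_length is the distance from the TCP to the fingertips, in mm); z points along the fingers, y is the line along which they close (so a half turn about z gives the same grasp; the last joint's range is limited). The gripper opens to 85 mm and grips with 20 to 120 N. Pads are 22 mm wide; open, the fingers measure 114 mm over their backs; the gripper's body (76 mm by 85 mm) begins 54 mm behind the grasp point. The pads swing forward as they close: fully open they stand 13 mm farther back than shut.
Start: joints at [1.229, 0.628, 0.038, 1.517, -0.027, 0.996, -0.02], TCP at [177.027, -625.441, 404.713] pointing down, gripper open.
Joint ranges: [-3.06, 3.06], [-0.37, 2.12], [-1.25, 1.32], [0.18, 2.47], [-1.1, 4.24], [0.23, 1.98], [-2.94, 2.94]. Speed limits (rad/s): [2.57, 2.57, 3.14, 3.14, 3.14, 3.14, 3.14].

### API

Orientations are given as a unit quaternion [w, x, y, z].
In Python, from workcell import robot gives the robot as it stands.
- The arm moves only by the tool move_arm, never from a script. Its argument "increments" is one flat list of numbers, 7 for each row, row after row: the shift along the tool's x, y, z in cm, then the turn, a rotation vector about the tool's x, y, z in rad, then the finger opening in cm, from 0 to 8.54. In form: [dx, dy, dz, ax, ay, az, fingers, dx, dy, dz, ax, ay, az, fingers, ...]. A call has 1 to 12 rows; each row is the pose to reach, as a shift and turn from the pose commanded when the call began, along the tool's axes at that moment; what a row does not reach only later rows make up. A row lasts 1/8 s, in which the tool goes at most 62.5 mm and 10.7 degrees, less where a joint would pass 70% of its speed; a pose out of reach is approached as far as the arm can. A call with a gripper value outside its range is refused whole. The fingers move at their own pace and stop on an object; "newtons" is the grip in N (left out, the last holds). Time passes only in rows, so rows that repeat a pose let the fingers close. It gives the time, the measured TCP pose, the force, the opening and the grip force at its end, in the units of the state.
- robot.get_state(): the state, without advancing time (a new reading comes with each control period).
- robot.capture(name): name is "side" or "top" or "wrist"; returns the picture (400x640x3 uint8, red, green, blue); there is no depth.
- robot.camera_info(name): a dict with "intrinsics" (3x3 intrinsics, pixels), "rvec" (rotation vector, rad) and "tvec" (3), from world to camera coordinates, as OpenCV has them; the wrist camera has in their place "T_tool_cam" (4x4, takes a point from camera to tool coordinates, whose origin is the TCP and whose axes are the flange's). Camera axes: x right, y down, z forward; pixel columns grow to the right and rows downward; lengths in mm; the calibration is good to about 2 mm. A picture is of the moment at which its call begins: read the wrist's pose just before it. camera_info takes no time and is no camera call.
- robot.job_done(): hands the job in; it is judged then, once.
The state is a dict: "time": time; "qpos": joint angles; "joint_velocities": joint speeds; "joint_torque": joint torques, N m; "eef_pos": TCP position; "tcp_rot": TCP orientation; "ft_force": force on the tool from outside, world axes, zero at the start; "ft_torque": the same for the moment, N m; "grip_width": finger opening in mm; "gripper_force": force on a finger pad.
Only numpy, scipy, OpenCV 4.12 (cv2) and the standard library are available. Lean on these libraries where they do the work, as an engineer would, in place of code of your own. Each camera call takes 0.05 s, during which the arm holds its last target. There are 200 camera calls.

## Working session

There is one attempt and no reset: what is moved stays moved. The work goes in short steps, Python scripts to look and compute and a tool call to move; the robot and the scene stay as the last step left them, time stands still between calls to the robot, and variables do not carry over. Pictures are saved under pics/ and viewed, at most 10 in all, crops included, and the job is handed in when it is done.

Besides the shell and the picture viewer there is one more tool, called after "Emit:" as name(argument=value, ...), one argument or row to a line, values as JSON. move_arm: Moves the arm, as the interface text tells. Its arguments: {"type":"object","properties":{"increments":{"type":"array","items":{"type":"number"}},"newtons":{"type":"number"}},"required":["increments"]}

```bash
ls; mkdir -p pics; python3 - <<'E'
from workcell import robot
import cv2
print(robot.get_state(), robot.nose_length)
for n in("top","side","wrist"):
    cv2.imwrite(f"pics/{n}0.png",robot.capture(n)[:,:,::-1]); print(n,robot.camera_info(n))
E
```

```text
pics
{'time': 0.0, 'qpos': array([ 1.22917344,  0.62935974,  0.03846271,  1.51840416, -0.02700691,
        0.99631235, -0.01998245]), 'joint_velocities': array([ 9.59010614e-04, -5.35055787e-05, -5.89751979e-04, -3.72130571e-04,
        5.80235794e-04,  7.02536135e-04,  9.78038514e-04]), 'joint_torque': array([-1.04970186e-04, -5.63403261e+01,  1.22660704e+00, -1.93439323e+01,
        1.11363948e-02,  1.07405253e-02,  5.50593086e-05]), 'eef_pos': array([ 176.95814984, -625.12530772,  403.76876622]), 'tcp_rot': array([-9.70677727e-04,  9.90505065e-01,  1.37472731e-01, -1.51858256e-04]), 'ft_force': array([ 0.70669637,  0.27034437, -0.92426534]), 'ft_torque': array([-0.08423032,  0.02364001,  0.04472607]), 'gripper_force': 0.0, 'grip_width': 84.99428841065024} 173.4
top {'intrinsics': array([[496.68832387,   0.        , 317.86502696],
       [  0.        , 496.68832387, 198.58129869],
       [  0.        ,   0.        ,   1.        ]]), 'rvec': array([ 2.19288877, -2.18316079,  0.11068418]), 'tvec': array([ -95.19740378,  601.2531082 , 1393.04378055])}
side {'intrinsics': array([[492.3349578 ,   0.        , 324.39547834],
       [  0.        , 492.3349578 , 206.5639289 ],
       [  0.        ,   0.        ,   1.        ]]), 'rvec': array([ 0.77356473, -2.69914302,  0.95925418]), 'tvec': array([ 457.49347244,  360.82288496, 1386.30260784])}
wrist {'intrinsics': array([[325.73466238,   0.        , 322.27364871],
       [  0.        , 325.73466238, 202.86304499],
       [  0.        ,   0.        ,   1.        ]]), 'T_tool_cam': array([[-2.36061762e-04, -9.54553765e-01, -2.98038677e-01,
         7.68494817e+01],
       [ 9.99999958e-01, -2.75614413e-04,  9.06829431e-05,
        -6.54719537e-02],
       [-1.68705500e-04, -2.98038643e-01,  9.54553790e-01,
         3.00431735e+01],
       [ 0.00000000e+00,  0.00000000e+00,  0.00000000e+00,
         1.00000000e+00]])}
```

View pics/top0.png

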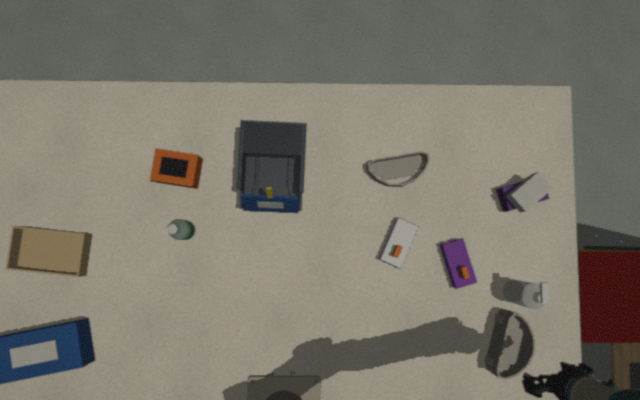

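View pics/side0.png

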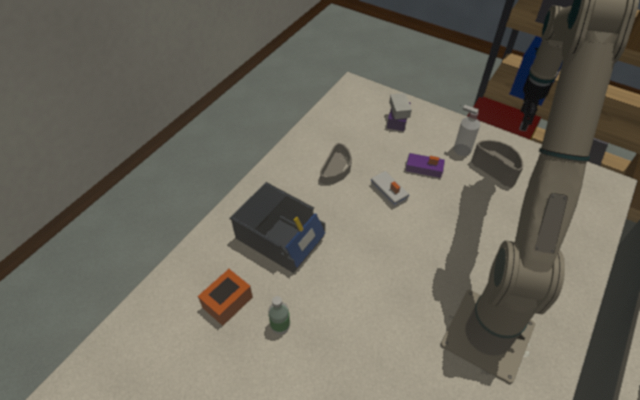

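The top view shows the bin at about (270,165) with its blue front at (270,203) and yellow tongue at (268,191). The white case is at (398,243) with its orange grip at (396,251), the dish at (397,168), the bottle at (180,229) and the carton at (176,168). The purple decoy at (458,262) stays alone. I'll zoom in for a precise fit.

```bash
cat > h.py <<'E'
import numpy as np, cv2
from workcell import robot
from scipy.spatial.transform import Rotation as R
def cam(n,st=None):
    c=robot.camera_info(n)
    if n=="wrist":
        st=st or robot.get_state(); T=np.eye(4); T[:3,:3]=R.from_quat(np.roll(st['tcp_rot'],-1)).as_matrix(); T[:3,3]=st['eef_pos']
        M=np.linalg.inv(T@c['T_tool_cam']); return c['intrinsics'],M[:3,:3],M[:3,3]
    return c['intrinsics'],cv2.Rodrigues(c['rvec'])[0],c['tvec']
def back(n,uv,z,C=None):
    K,r,t=C or cam(n); o=-r.T@t; d=r.T@np.linalg.inv(K)@[uv[0],uv[1],1]; return o+d*(z-o[2])/d[2]
def proj(n,P,C=None):
    K,r,t=C or cam(n); p=(np.atleast_2d(P)@r.T+t)@K.T; return p[:,:2]/p[:,2:]
def tf(x,y,a,P):
    P=np.atleast_2d(P).astype(float); Q=P.copy(); Q[:,0]=x+np.cos(a)*P[:,0]-np.sin(a)*P[:,1]; Q[:,1]=y+np.sin(a)*P[:,0]+np.cos(a)*P[:,1]; return Q
E
python3 - <<'E'
import cv2,numpy as np
from h import *
a=cv2.imread("pics/top0.png")
b=cv2.resize(a[110:220,228:318],None,fx=5,fy=5,interpolation=cv2.INTER_CUBIC)
c=cv2.resize(a[205:280,370:420],None,fx=6,fy=6,interpolation=cv2.INTER_CUBIC)
o=np.zeros((550,760,3),np.uint8);o[:550,:450]=b;o[:450,455:755]=c
cv2.imwrite("pics/z.png",cv2.convertScaleAbs(o,alpha=1.6))
E
```

```text
(no output)
```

View pics/z.png

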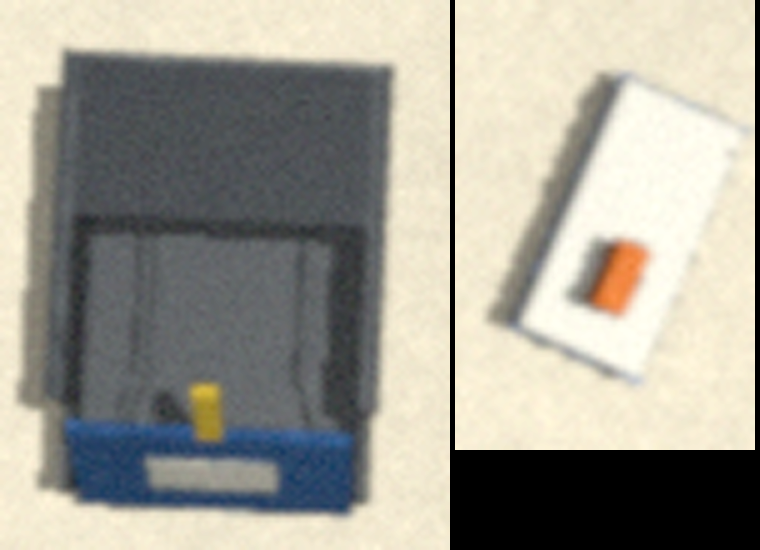

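```bash
python3 - <<'E'
from h import *
from scipy.optimize import least_squares as LS
def fit(mod,pix,x0):
    f=lambda p:(proj("top",tf(*p,mod))-pix).ravel()
    s=LS(f,x0,x_scale=[1,1,.01],loss='soft_l1'); print(np.round(s.x,3)); print(np.round(s.fun.reshape(-1,2),2).tolist()); return s.x
bp=np.array([(66,50),(391,68),(66,420),(352,434),(80,502),(350,513)]);bp=(bp+.5)/5-.5+[228,110]
bm=[(235,85,114),(235,-85,114),(34.6,77,107.7),(34.6,-77,107.7),(-7.3,77,33),(-7.3,-77,33)]
b=fit(bm,bp,[700,100,0])
cp=np.array([(620,75),(748,132),(515,325),(640,382)]);cp=(cp-[455,0]+.5)/6-.5+[370,205]
c=fit([(65,32,36),(65,-32,36),(-65,32,36),(-65,-32,36)],cp,[600,-300,-.4])
print("hinge",tf(*b,[(0,0,30)]),"tongue",tf(*b,[(113*np.sin(.42)-4*np.cos(.42),0,30+113*np.cos(.42)+4*np.sin(.42))]))
print("grip",tf(*c,[(-25,0,50)]))
for nm,uv,z in(("dish",(397,168),40),("bottle",(180,229),100),("carton",(176,168),70)):print(nm,back("top",uv,z))
a=robot.capture("top");s=robot.capture("side")
# side check: overlay
im=s[:,:,::-1].copy()
for q in proj("side",tf(*b,bm)):cv2.circle(im,tuple(int(round(v)) for v in q),1,(0,255,0),-1)
for q in proj("side",tf(*c,[(65,32,36),(65,-32,36),(-65,32,36),(-65,-32,36),(-25,0,64)])):cv2.circle(im,tuple(int(round(v)) for v in q),1,(0,0,255),-1)
cv2.imwrite("pics/ov.png",cv2.convertScaleAbs(cv2.resize(im[140:280,220:430],None,fx=3.7,fy=3.7),alpha=1.6))
E
```

```text
[ 5.69853e+02  4.08500e+01 -4.50000e-02]
[[1.18, -0.25], [-1.06, -0.59], [-0.08, -0.23], [0.03, -0.18], [-0.19, 0.55], [0.22, 1.03]]
[ 4.77357e+02 -3.21692e+02 -4.14000e-01]
[[0.49, -0.13], [-0.15, -0.45], [-0.15, 0.39], [-0.14, 0.18]]
hinge [[569.85314631  40.84992877  30.        ]] tongue [[612.23548793  38.95738559 134.81009207]]
grip [[ 454.47413805 -311.62428169   50.        ]]
dish [ 689.13877319 -317.56028683   40.        ]
bottle [511.82620311 277.91927716 100.        ]
carton [680.83756822 301.09864068  70.        ]
```

View pics/ov.png

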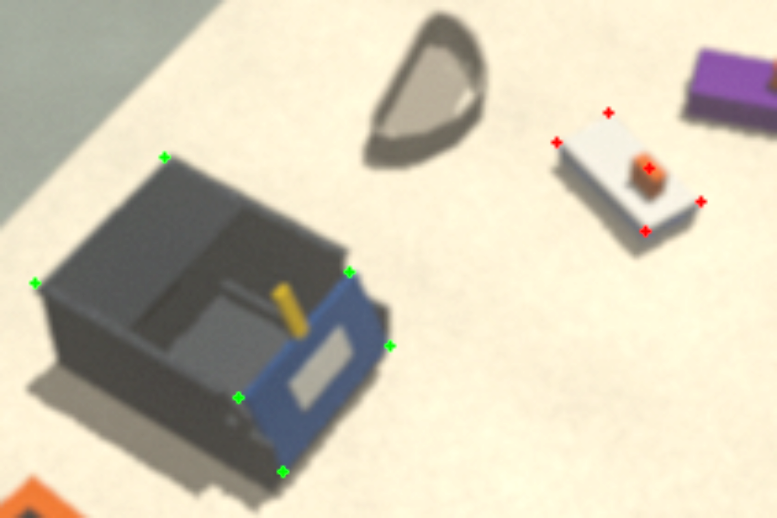

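The overlay fits: bin corners and case corners fall within about 1–2 px. Bin at (570,41), yaw −0.045; case at (477,−322), yaw −0.414.

```bash
cat >> h.py <<'E'
B=[569.85,40.85,-.045]
def inc(pts,st=None):
    """pts: (grasp point world xyz, heading of tool x) tool down -> increments from the measured pose"""
    st=st or robot.get_state(); r=R.from_quat(np.roll(st['tcp_rot'],-1)); p=np.array(st['eef_pos'])
    for (x,y,z,th) in pts:
        rt=R.from_matrix([[np.cos(th),np.sin(th),0],[np.sin(th),-np.cos(th),0],[0,0,-1]])
        d=r.inv().apply(np.array([x,y,z+155])-p)/10
        print(*np.round(d,2),*np.round((r.inv()*rt).as_rotvec(),3),sep=', ')
def front(phi,s=117):
    l=.42-phi; return tf(*B,[(s*np.sin(l)-4*np.cos(l),0,30+s*np.cos(l)+4*np.sin(l))])[0]
E
python3 - <<'E'
from h import *
p=front(0); print(p); inc([(p[0],p[1],p[2]+110,-.045)])
E
```

```text
[613.86101846  38.86816625 138.46244783]
60.12, -52.01, 0.13, -0.001, 0.0, 0.321
```

Emit:
move_arm(
  increments=[60.1, -52, 0, 0, 0, 0.32, 8.5, 60.1, -52, 0, 0, 0, 0.32, 8.5, 60.1, -52, 0, 0, 0, 0.32, 8.5, 60.1, -52, 0, 0, 0, 0.32, 8.5, 60.1, -52, 0, 0, 0, 0.32, 8.5, 60.1, -52, 0, 0, 0, 0.32, 8.5, 60.1, -52, 0, 0, 0, 0.32, 8.5, 60.1, -52, 0, 0, 0, 0.32, 8.5, 60.1, -52, 0, 0, 0, 0.32, 8.5, 60.1, -52, 0, 0, 0, 0.32, 8.5, 60.1, -52, 0, 0, 0, 0.32, 8.5, 60.1, -52, 0, 0, 0, 0.32, 8.5],
  newtons=30,
)

```text
time: 1.75
eef_pos: [590.1, 3.0, 404.8]
tcp_rot: [0.0, 1.0, -0.022, 0.0]
ft_force: [1.0, -1.4, -0.4]
grip_width: 85.1
gripper_force: 0.0
```

```bash
python3 - <<'E'
from h import *
p=front(0); inc([(p[0],p[1],p[2]+110,-.045)])
E
```

```text
2.22, -3.69, 0.14, 0.0, -0.0, 0.001
```

Emit:
move_arm(
  increments=[2.2, -3.7, 0, 0, 0, 0, 8.5, 2.2, -3.7, 0, 0, 0, 0, 8.5, 2.2, -3.7, 0, 0, 0, 0, 8.5],
)

```text
time: 2.12
eef_pos: [612.4, 36.5, 404.4]
tcp_rot: [0.001, 1.0, -0.022, -0.0]
ft_force: [0.9, -1.0, -0.1]
grip_width: 85.1
gripper_force: 0.0
```

```bash
python3 - <<'E'
from h import *
st=robot.get_state(); im=robot.capture("wrist")
cv2.imwrite("pics/w1.png",cv2.convertScaleAbs(im[:,:,::-1],alpha=1.5))
C=cam("wrist",st)
h=cv2.cvtColor(im,cv2.COLOR_RGB2HSV); m=cv2.inRange(h,(20,140,60),(35,255,255))
n,l,s,c=cv2.connectedComponentsWithStats(m); i=1+np.argmax(s[1:,4]); print(s[i],c[i])
print("pred base/tip",proj("",np.array([front(0,85),front(0,130)]),C))
# bin y of the tongue's centroid seen at s~107
P=back("",c[i],front(0,107)[2]+1,C); print(P,front(0,107)); p=front(0); inc([(p[0],p[1],p[2],-.045)])
E
```

```text
[310 197  20  17 298] [319.35234899 204.5       ]
pred base/tip [[319.31236701 208.93244571]
 [318.81113321 202.83336932]]
[611.51782355  38.75332313 130.33155843] [609.78754181  39.05159653 129.33155843]
0.15, -0.33, 11.11, 0.001, 0.001, -0.001
```

View pics/w1.png

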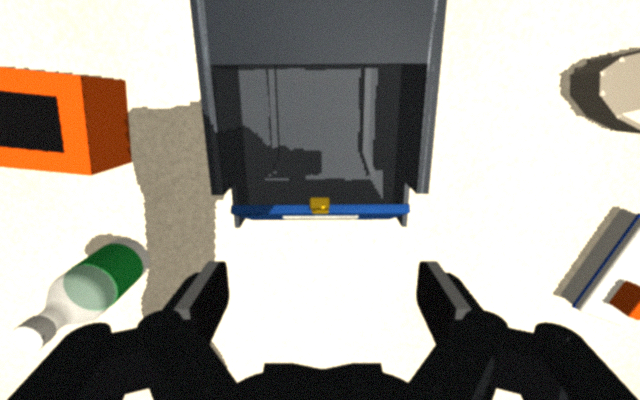

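The wrist view shows the tongue at (319,204), within about 2 mm of the prediction, and the panel level from (233,210) to (408,210), which confirms the yaw. Descend and grip.

Emit:
move_arm(
  increments=[0.2, -0.3, 4, 0, 0, 0, 4.5, 0.2, -0.3, 8, 0, 0, 0, 4.5, 0.2, -0.3, 10, 0, 0, 0, 4.5, 0.2, -0.3, 11.1, 0, 0, 0, 4.5, 0.2, -0.3, 11.1, 0, 0, 0, 3, 0.2, -0.3, 11.1, 0, 0, 0, 1, 0.2, -0.3, 11.1, 0, 0, 0, 1, 0.2, -0.3, 11.1, 0, 0, 0, 1, 0.2, -0.3, 11.1, 0, 0, 0, 1],
  newtons=30,
)

```text
time: 3.3
eef_pos: [615.3, 38.7, 294.9]
tcp_rot: [0.001, 1.0, -0.023, 0.001]
ft_force: [-0.6, -5.3, 5.6]
grip_width: 13.3
gripper_force: 32.0
```

```bash
python3 - <<'E'
from h import *
print(robot.get_state()['ft_force'])
inc([(*front(f),-.045) for f in np.linspace(0,1.99,25)[1:]])
E
```

```text
[-0.55913873 -5.28047073  5.57163387]
-1.05, -0.01, -0.19, 0.002, -0.002, -0.0
-1.99, -0.01, -0.44, 0.002, -0.002, -0.0
-2.94, -0.01, -0.61, 0.002, -0.002, -0.0
-3.91, -0.01, -0.71, 0.002, -0.002, -0.0
-4.88, -0.01, -0.72, 0.002, -0.002, -0.0
-5.85, -0.01, -0.66, 0.002, -0.002, -0.0
-6.81, -0.01, -0.51, 0.002, -0.002, -0.0
-7.75, -0.01, -0.29, 0.002, -0.002, -0.0
-8.67, -0.01, 0.02, 0.002, -0.002, -0.0
-9.57, -0.01, 0.4, 0.002, -0.002, -0.0
-10.43, -0.01, 0.85, 0.002, -0.002, -0.0
-11.25, -0.01, 1.37, 0.002, -0.002, -0.0
-12.02, -0.01, 1.95, 0.002, -0.002, -0.0
-12.74, -0.02, 2.6, 0.002, -0.002, -0.0
-13.41, -0.02, 3.31, 0.002, -0.002, -0.0
-14.01, -0.02, 4.07, 0.002, -0.002, -0.0
-14.55, -0.02, 4.87, 0.002, -0.002, -0.0
-15.02, -0.02, 5.72, 0.002, -0.002, -0.0
-15.42, -0.02, 6.6, 0.002, -0.002, -0.0
-15.75, -0.02, 7.52, 0.002, -0.002, -0.0
-16.0, -0.02, 8.46, 0.002, -0.002, -0.0
-16.17, -0.03, 9.41, 0.002, -0.002, -0.0
-16.26, -0.03, 10.38, 0.002, -0.002, -0.0
-16.27, -0.03, 11.35, 0.002, -0.002, -0.0
```

Emit:
move_arm(
  increments=[-0.95, 0, -0.3, 0, 0, 0, 1, -1.9, 0, -0.55, 0, 0, 0, 1, -2.85, 0, -0.75, 0, 0, 0, 1, -3.85, 0, -0.85, 0, 0, 0, 1, -4.85, 0, -0.85, 0, 0, 0, 1, -5.85, 0, -0.8, 0, 0, 0, 1, -6.8, 0, -0.6, 0, 0, 0, 1, -7.75, 0, -0.35, 0, 0, 0, 1, -8.7, 0, -0.05, 0, 0, 0, 1, -9.6, 0, 0.35, 0, 0, 0, 1, -10.45, 0, 0.8, 0, 0, 0, 1, -11.3, 0, 1.35, 0, 0, 0, 1],
)

```text
time: 4.8
eef_pos: [502.5, 43.1, 281.3]
tcp_rot: [0.001, 1.0, -0.023, 0.002]
ft_force: [0.3, -9.4, 4.3]
grip_width: 13.4
gripper_force: 34.7
```

```bash
python3 - <<'E'
from h import *
inc([(*front(f,118),-.045) for f in np.linspace(0,1.99,25)[12:]])
E
```

```text
-0.01, -0.08, -0.05, 0.002, -0.003, -0.001
-0.79, -0.08, 0.54, 0.002, -0.003, -0.001
-1.52, -0.08, 1.19, 0.002, -0.003, -0.001
-2.2, -0.08, 1.9, 0.002, -0.003, -0.001
-2.81, -0.08, 2.66, 0.002, -0.003, -0.001
-3.35, -0.08, 3.48, 0.002, -0.003, -0.001
-3.83, -0.08, 4.33, 0.002, -0.003, -0.001
-4.24, -0.08, 5.22, 0.002, -0.003, -0.001
-4.57, -0.08, 6.14, 0.002, -0.003, -0.001
-4.82, -0.08, 7.09, 0.002, -0.003, -0.001
-4.99, -0.08, 8.05, 0.002, -0.003, -0.001
-5.08, -0.09, 9.03, 0.002, -0.003, -0.001
-5.1, -0.09, 10.0, 0.002, -0.003, -0.001
```

Emit:
move_arm(
  increments=[-0.8, 0.1, 0.55, 0, 0, 0, 1, -1.5, 0.1, 1.2, 0, 0, 0, 1, -2.2, 0.1, 1.9, 0, 0, 0, 1, -2.8, 0.1, 2.65, 0, 0, 0, 1, -3.35, 0.1, 3.5, 0, 0, 0, 1, -3.85, 0.1, 4.35, 0, 0, 0, 1, -4.25, 0.1, 5.2, 0, 0, 0, 1, -4.55, 0.1, 6.15, 0, 0, 0, 1, -4.8, 0.1, 7.1, 0, 0, 0, 1, -5, 0.1, 8.05, 0, 0, 0, 1, -5.1, 0.1, 9, 0, 0, 0, 1, -5.1, 0.1, 9.9, 0, 0, 0, 1],
)

```text
time: 6.3
eef_pos: [450.3, 45.0, 181.3]
tcp_rot: [0.001, 1.0, -0.023, 0.0]
ft_force: [-5.7, -3.2, 1.1]
grip_width: 13.2
gripper_force: 34.0
```

```bash
python3 - <<'E'
from h import *
p=front(1.99,118);print(p,robot.get_state()['ft_force'])
inc([(*p,-.045)])
E
```

```text
[451.96631013  46.15834966  26.09396782] [-5.6913683  -3.22826363  1.07926884]
0.16, -0.12, 0.02, 0.002, -0.001, -0.001
```

Emit:
move_arm(
  increments=[0.1, 0, 0, 0, 0, 0, 4.5, 0.1, 0, 0, 0, 0, 0, 4.5, 0.1, 0, 0, 0, 0, 0, 4.5, 0.1, 0, -4, 0, 0, 0, 4.5, 0.1, 0, -10, 0, 0, 0, 4.5, 0.1, 0, -16, 0, 0, 0, 4.5, 0.1, 0, -16, 0, 0, 0, 4.5],
)

```text
time: 7.18
eef_pos: [453.3, 46.3, 345.1]
tcp_rot: [-0.001, 1.0, -0.022, 0.004]
ft_force: [0.7, 0.2, -1.2]
grip_width: 44.8
gripper_force: 0.0
```

```bash
python3 - <<'E'
from h import *
cv2.imwrite("pics/t1.png",cv2.convertScaleAbs(cv2.resize(robot.capture("top")[110:290,220:440,::-1],None,fx=3.6,fy=3.3),alpha=1.5))
inc([(454.5,-311.6,140,-.414)])
E
```

```text
1.72, 35.8, 4.76, -0.003, -0.004, 0.371
```

View pics/t1.png

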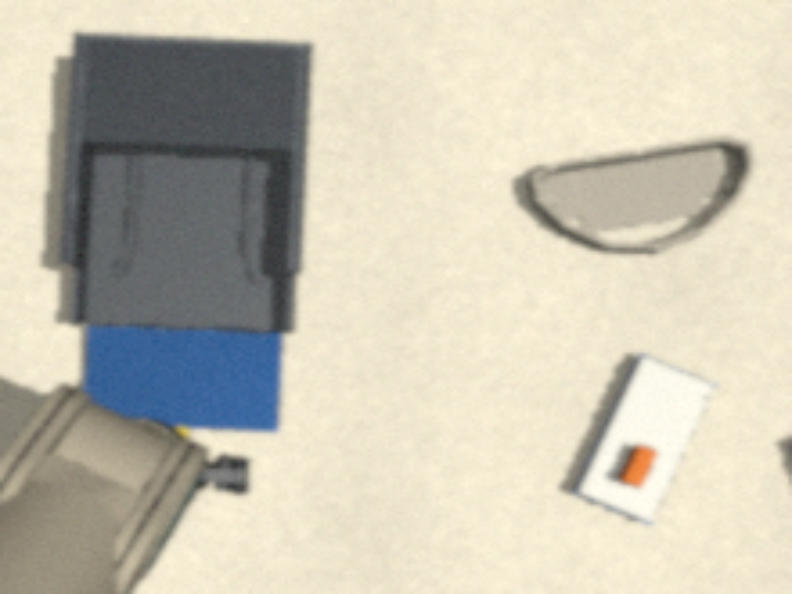

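The front lies flat (blue at about (183,378)). Next, move above the case and refine with the wrist camera.

Emit:
move_arm(
  increments=[1.7, 6, 0, 0, 0, 0.1, 4.5, 1.7, 12, 1, 0, 0, 0.2, 4.5, 1.7, 18, 2, 0, 0, 0.3, 4.5, 1.7, 24, 3, 0, 0, 0.37, 4.5, 1.7, 30, 4.8, 0, 0, 0.37, 4.5, 1.7, 35.8, 4.8, 0, 0, 0.37, 4.5, 1.7, 35.8, 4.8, 0, 0, 0.37, 4.5, 1.7, 35.8, 4.8, 0, 0, 0.37, 4.5, 1.7, 35.8, 4.8, 0, 0, 0.37, 4.5],
)

```text
time: 8.35
eef_pos: [453.5, -310.3, 292.5]
tcp_rot: [-0.001, 0.979, -0.205, -0.001]
ft_force: [0.2, 0.1, 0.1]
grip_width: 45.3
gripper_force: 0.0
```

```bash
python3 - <<'E'
from h import *
st=robot.get_state(); im=robot.capture("wrist"); C=cam("wrist",st)
c=(477.36,-321.69,-.414)
q=proj("",tf(*c,[(65,32,36),(65,-32,36),(-65,32,36),(-65,-32,36),(-8,8,64),(-8,-8,64),(-42,8,64),(-42,-8,64)]),C); print(q.round(1))
o=cv2.convertScaleAbs(im[:,:,::-1],alpha=1.3)
for p in q: cv2.circle(o,tuple(int(v+.5) for v in p),2,(0,255,0),-1)
cv2.imwrite("pics/w2.png",o)
inc([(454.5,-311.6,57,-.414)],st)
E
```

```text
[[275.9  76.6]
 [374.5  76.7]
 [282.8 257.5]
 [366.1 257.7]
 [312.3 196.7]
 [337.6 196.7]
 [312.7 245.7]
 [336.8 245.7]]
0.16, 0.09, 8.05, -0.002, 0.002, 0.002
```

View pics/w2.png

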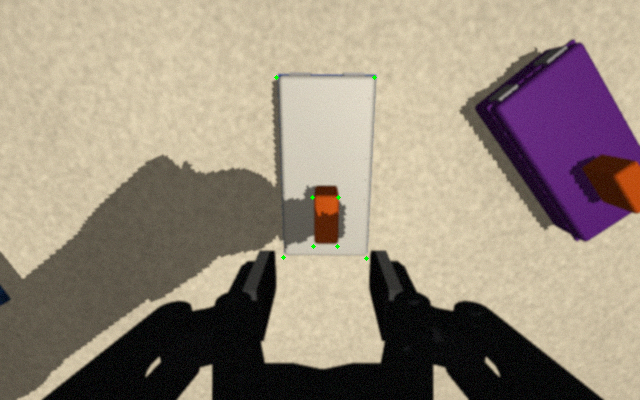

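The overlay shows the case about 1.5 px right and 3 px up of the prediction (rear corners (286,254) and (367,254)), so correct by +3 mm x and +1 mm y. Purple stands clear.

Emit:
move_arm(
  increments=[0.45, 0.2, 3, 0, 0, 0, 4.5, 0.45, 0.2, 6, 0, 0, 0, 4.5, 0.45, 0.2, 7.5, 0, 0, 0, 4.5, 0.45, 0.2, 8, 0, 0, 0, 4.5, 0.45, 0.2, 8, 0, 0, 0, 3, 0.45, 0.2, 8, 0, 0, 0, 1.2, 0.45, 0.2, 8, 0, 0, 0, 1.2, 0.45, 0.2, 8, 0, 0, 0, 1.2, 0.45, 0.2, 6, 0, 0, 0, 1.2, 0.45, 0.2, 2, 0, 0, 0, 1.2, 0.45, 0.2, -2, 0, 0, 0, 1.2, 0.45, 0.2, -2, 0, 0, 0, 1.2],
  newtons=45,
)

```text
time: 9.9
eef_pos: [456.9, -316.5, 315.5]
tcp_rot: [0.001, 0.979, -0.206, 0.002]
ft_force: [-0.1, 0.4, -4.5]
grip_width: 15.3
gripper_force: 44.5
```

```bash
python3 - <<'E'
from h import *
B[1]-=1
for dz in (140,92,88): 
  p=tf(*B,[(-60,0,dz)])[0]; inc([(*p,-.045)])
print(robot.get_state()['ft_force'])
E
```

```text
-9.61, -35.01, 1.96, 0.002, -0.005, -0.369
-9.64, -35.01, 6.76, 0.002, -0.005, -0.369
-9.64, -35.01, 7.16, 0.002, -0.005, -0.369
[-0.08503593  0.36353473 -4.53882179]
```

Emit:
move_arm(
  increments=[-2, -5, -1, 0, 0, -0.05, 1.2, -4, -10, -2, 0, 0, -0.1, 1.2, -5.5, -15, -2, 0, 0, -0.17, 1.2, -7, -20, -2, 0, 0, -0.24, 1.2, -8, -25, -2, 0, 0, -0.31, 1.2, -9, -30, -2, 0, 0, -0.37, 1.2, -9.6, -33.5, -2, 0, 0, -0.37, 1.2, -9.6, -35, -1, 0, 0, -0.37, 1.2, -9.6, -35, 1, 0, 0, -0.37, 1.2, -9.6, -35, 3, 0, 0, -0.37, 1.2, -9.6, -35, 3, 0, 0, -0.37, 1.2],
)

```text
time: 11.28
eef_pos: [508.3, 42.2, 281.1]
tcp_rot: [0.001, 1.0, -0.023, -0.002]
ft_force: [0.3, 0.4, -3.3]
grip_width: 15.2
gripper_force: 45.1
```

```bash
python3 - <<'E'
from h import *
B[1]-=1
for dz in (92,87.5): 
  p=tf(*B,[(-60,0,dz)])[0]; inc([(*p,-.045)])
cv2.imwrite("pics/s2.png",cv2.convertScaleAbs(cv2.resize(robot.capture("side")[140:280,220:430,::-1],None,fx=3.7,fy=3.7),alpha=1.6))
E
```

```text
0.18, -0.04, 3.41, 0.001, 0.005, -0.001
0.18, -0.04, 3.86, 0.001, 0.005, -0.001
```

View pics/s2.png

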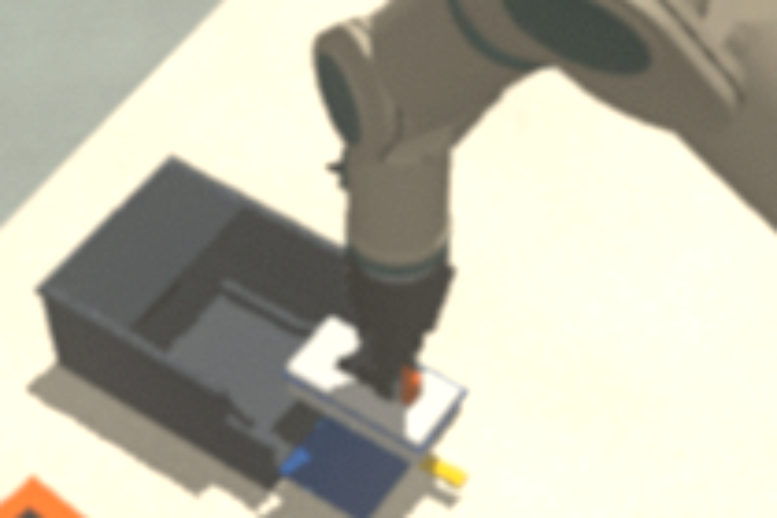

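The side view shows the case held squarely above the blue front at the bin mouth, clip end inward. Lower it.

Emit:
move_arm(
  increments=[0.2, 0, 1.5, 0, 0, 0, 1.2, 0.2, 0, 2.6, 0, 0, 0, 1.2, 0.2, 0, 3.3, 0, 0, 0, 1.2, 0.2, 0, 3.6, 0, 0, 0, 1.2, 0.2, 0, 3.75, 0, 0, 0, 1.2, 0.2, 0, 3.85, 0, 0, 0, 1.2, 0.2, 0, 3.9, 0, 0, 0, 1.2, 0.2, 0, 3.9, 0, 0, 0, 1.2],
)

```text
time: 12.32
eef_pos: [511.6, 43.2, 244.4]
tcp_rot: [-0.0, 1.0, -0.022, 0.0]
ft_force: [0.5, 0.5, -3.4]
grip_width: 15.1
gripper_force: 45.1
```

Emit:
move_arm(
  increments=[0, 0, 0.1, 0, 0, 0, 1.2, 0, 0, 0.2, 0, 0, 0, 1.2, 0, 0, 0.2, 0, 0, 0, 1.2],
)

```text
time: 12.7
eef_pos: [511.4, 43.0, 244.0]
tcp_rot: [-0.001, 1.0, -0.022, 0.0]
ft_force: [-4.7, 1.1, 14.7]
grip_width: 15.2
gripper_force: 47.9
```

Emit:
move_arm(
  increments=[0, 0, -0.1, 0, 0, 0, 1.2, 0, 0, -0.1, 0, 0, 0, 4.5, 0, 0, -0.1, 0, 0, 0, 4.5, 0, 0, -0.1, 0, 0, 0, 4.5, 0, 0, -2, 0, 0, 0, 4.5, 0, 0, -5, 0, 0, 0, 4.5, 0, 0, -5, 0, 0, 0, 4.5, 0, 0, -5, 0, 0, 0, 4.5, 0, 0, -5, 0, 0, 0, 4.5],
)

```text
time: 13.82
eef_pos: [511.1, 43.3, 291.4]
tcp_rot: [0.0, 1.0, -0.022, -0.001]
ft_force: [-1.0, 0.2, -0.6]
grip_width: 45.2
gripper_force: 0.0
```

```bash
python3 - <<'E'
from h import *
st=robot.get_state(); im=robot.capture("wrist"); C=cam("wrist",st)
B[1]-=1
q=proj("",np.vstack([tf(*B,[(30,32,66),(30,-32,66),(-100,32,66),(-100,-32,66),(43,52,29),(43,-52,29)])]),C); print(q.round(1))
o=cv2.convertScaleAbs(im[:,:,::-1],alpha=1.5)
for p in q: cv2.circle(o,tuple(int(v+.5) for v in p),2,(0,255,0),-1)
cv2.imwrite("pics/w3.png",o)
E
```

```text
[[267.1  78. ]
 [381.3  78. ]
 [276.7 282.3]
 [370.8 282.3]
 [244.8  60.5]
 [403.1  60.6]]
```

View pics/w3.png

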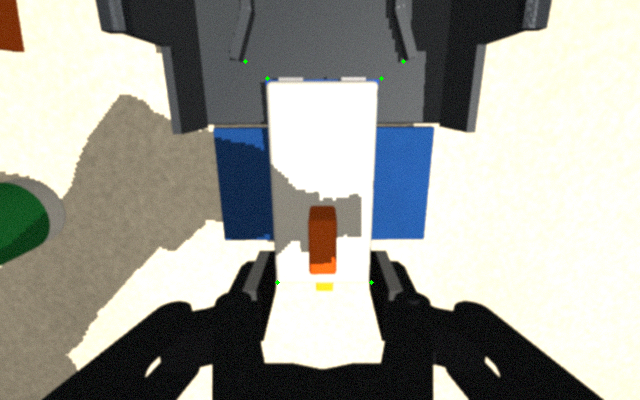

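The wrist view shows the case resting square on the front, centred at column 322 between the rib mouths (234 and 412). Regrip.

Emit:
move_arm(
  increments=[0, 0, 2, 0, 0, 0, 4.5, 0, 0, 4, 0, 0, 0, 4.5, 0, 0, 4.8, 0, 0, 0, 4.5, 0, 0, 4.8, 0, 0, 0, 3, 0, 0, 4.8, 0, 0, 0, 1.2, 0, 0, 4.8, 0, 0, 0, 1.2, 0, 0, 4.8, 0, 0, 0, 1.2, 0, 0, 4.8, 0, 0, 0, 1.2],
)

```text
time: 14.88
eef_pos: [511.6, 43.1, 244.7]
tcp_rot: [-0.0, 1.0, -0.022, 0.0]
ft_force: [-0.2, -0.7, 4.1]
grip_width: 15.0
gripper_force: 47.0
```

Emit:
move_arm(
  increments=[0.3, 0, 0, 0, 0, 0, 1.2, 0.8, 0, 0, 0, 0, 0, 1.2, 1.3, 0, 0, 0, 0, 0, 1.2, 1.8, 0, 0, 0, 0, 0, 1.2, 2.3, 0, 0, 0, 0, 0, 1.2, 2.8, 0, 0, 0, 0, 0, 1.2, 3.3, 0, 0, 0, 0, 0, 1.2, 3.8, 0, 0, 0, 0, 0, 1.2, 4.3, 0, 0, 0, 0, 0, 1.2, 4.8, 0, 0, 0, 0, 0, 1.2],
)

```text
time: 16.12
eef_pos: [556.4, 41.1, 244.8]
tcp_rot: [-0.001, 1.0, -0.022, -0.004]
ft_force: [-10.6, 0.3, 16.0]
grip_width: 15.4
gripper_force: 48.8
```

Emit:
move_arm(
  increments=[0.1, 0, -0.1, 0, 0, 0, 1.2, 0.1, 0, -0.15, 0, 0, 0, 1.2, 0.1, 0, -0.15, 0, 0, 0, 1.2],
)

```text
time: 16.5
eef_pos: [560.3, 41.2, 245.3]
tcp_rot: [0.0, 1.0, -0.022, -0.0]
ft_force: [-1.5, -0.1, -3.2]
grip_width: 15.3
gripper_force: 45.9
```

Emit:
move_arm(
  increments=[0.5, 0, 0.05, 0, 0, 0, 1.2, 1, 0, 0.05, 0, 0, 0, 1.2, 1.5, 0, 0.05, 0, 0, 0, 1.2, 2, 0, 0.05, 0, 0, 0, 1.2, 2.5, 0, 0.05, 0, 0, 0, 1.2, 3, 0, 0.05, 0, 0, 0, 1.2, 3.5, 0, 0.05, 0, 0, 0, 1.2, 4, 0, 0.05, 0, 0, 0, 1.2, 4.5, 0, 0.05, 0, 0, 0, 1.2, 5, 0, 0.05, 0, 0, 0, 1.2, 5.5, 0, 0.05, 0, 0, 0, 1.2, 5.5, 0, 0.05, 0, 0, 0, 1.2],
)

```text
time: 18.0
eef_pos: [615.8, 38.6, 245.2]
tcp_rot: [0.0, 1.0, -0.022, 0.0]
ft_force: [-0.4, -0.5, -3.5]
grip_width: 15.1
gripper_force: 45.9
```

```bash
cat > ft.py <<'E'
from h import *
a=[]
for _ in range(5): robot.capture("wrist"); a.append(robot.get_state()['ft_force'])
st=robot.get_state(); p=st['eef_pos']; d=np.array([np.cos(.045),-np.sin(.045)])
print("mean F",np.mean(a,0).round(2),"sd",np.std(a,0).round(2),"clip end bin x",((p[:2]-[569.85,39.85])@d+25+65).round(1),p.round(1))
E
python3 ft.py
```

```text
mean F [-0.17 -0.03 -4.01] sd [0.33 0.21 0.45] clip end bin x 135.3 [615.2  38.6 245.2]
```

Emit:
move_arm(
  increments=[0.2, 0, 0.05, 0, 0, 0, 1.2, 0.4, 0, 0.1, 0, 0, 0, 1.2, 0.6, 0, 0.1, 0, 0, 0, 1.2, 0.8, 0, 0.1, 0, 0, 0, 1.2, 1, 0, 0.1, 0, 0, 0, 1.2, 1.1, 0, 0.1, 0, 0, 0, 1.2, 1.2, 0, 0.1, 0, 0, 0, 1.2, 1.2, 0, 0.1, 0, 0, 0, 1.2],
)

```text
time: 19.25
eef_pos: [627.4, 38.1, 244.2]
tcp_rot: [-0.0, 1.0, -0.022, 0.0]
ft_force: [0.2, 0.5, -3.7]
grip_width: 15.2
gripper_force: 45.9
```

```bash
python3 ft.py
```

```text
mean F [-0.04 -0.07 -3.92] sd [0.38 0.33 0.64] clip end bin x 147.5 [627.3  38.  244.2]
```

Still free; continue in 6 mm steps, watching force.

Emit:
move_arm(
  increments=[0.1, 0, 0.03, 0, 0, 0, 1.2, 0.2, 0, 0.03, 0, 0, 0, 1.2, 0.3, 0, 0.03, 0, 0, 0, 1.2, 0.4, 0, 0.03, 0, 0, 0, 1.2, 0.5, 0, 0.03, 0, 0, 0, 1.2, 0.6, 0, 0.03, 0, 0, 0, 1.2, 0.6, 0, 0.03, 0, 0, 0, 1.2],
)

```text
time: 20.38
eef_pos: [633.5, 37.8, 243.9]
tcp_rot: [0.0, 1.0, -0.022, 0.0]
ft_force: [0.3, -0.2, -3.3]
grip_width: 15.1
gripper_force: 46.0
```

```bash
python3 ft.py
```

```text
mean F [ 0.35 -0.09 -3.58] sd [0.2  0.6  0.48] clip end bin x 153.6 [633.4  37.8 243.9]
```

Emit:
move_arm(
  increments=[0.1, 0, 0, 0, 0, 0, 1.2, 0.2, 0, 0, 0, 0, 0, 1.2, 0.3, 0, 0, 0, 0, 0, 1.2, 0.4, 0, 0, 0, 0, 0, 1.2, 0.5, 0, 0, 0, 0, 0, 1.2, 0.6, 0, 0, 0, 0, 0, 1.2, 0.6, 0, 0, 0, 0, 0, 1.2],
)

```text
time: 21.5
eef_pos: [639.5, 37.5, 243.9]
tcp_rot: [0.0, 1.0, -0.022, 0.0]
ft_force: [0.5, 0.2, -3.4]
grip_width: 15.1
gripper_force: 46.0
```

```bash
python3 ft.py
```

```text
mean F [-0.15 -0.1  -3.6 ] sd [0.44 0.69 0.44] clip end bin x 159.6 [639.4  37.6 243.9]
```

Emit:
move_arm(
  increments=[0.1, 0, 0, 0, 0, 0, 1.2, 0.2, 0, 0, 0, 0, 0, 1.2, 0.3, 0, 0, 0, 0, 0, 1.2, 0.4, 0, 0, 0, 0, 0, 1.2, 0.5, 0, 0, 0, 0, 0, 1.2, 0.6, 0, 0, 0, 0, 0, 1.2, 0.6, 0, 0, 0, 0, 0, 1.2],
)

```text
time: 22.62
eef_pos: [645.5, 37.3, 243.9]
tcp_rot: [0.0, 1.0, -0.022, 0.0]
ft_force: [0.5, -0.0, -3.9]
grip_width: 14.8
gripper_force: 46.0
```

```bash
python3 ft.py
```

```text
mean F [ 0.23 -0.34 -3.23] sd [0.39 0.63 0.32] clip end bin x 165.6 [645.4  37.3 243.9]
```

Emit:
move_arm(
  increments=[0.1, 0, 0, 0, 0, 0, 1.2, 0.2, 0, 0, 0, 0, 0, 1.2, 0.3, 0, 0, 0, 0, 0, 1.2, 0.4, 0, 0, 0, 0, 0, 1.2, 0.5, 0, 0, 0, 0, 0, 1.2, 0.6, 0, 0, 0, 0, 0, 1.2, 0.6, 0, 0, 0, 0, 0, 1.2],
)

```text
time: 23.75
eef_pos: [651.5, 37.0, 243.9]
tcp_rot: [0.0, 1.0, -0.022, 0.0]
ft_force: [-0.1, 0.3, -3.5]
grip_width: 15.0
gripper_force: 46.1
```

```bash
python3 ft.py
```

```text
mean F [ 0.46 -0.21 -3.64] sd [0.5  0.22 0.46] clip end bin x 171.6 [651.4  37.  243.9]
```

Emit:
move_arm(
  increments=[0.1, 0, 0, 0, 0, 0, 1.2, 0.2, 0, 0, 0, 0, 0, 1.2, 0.3, 0, 0, 0, 0, 0, 1.2, 0.4, 0, 0, 0, 0, 0, 1.2, 0.5, 0, 0, 0, 0, 0, 1.2, 0.6, 0, 0, 0, 0, 0, 1.2, 0.6, 0, 0, 0, 0, 0, 1.2],
)

```text
time: 24.88
eef_pos: [657.5, 36.7, 243.9]
tcp_rot: [0.0, 1.0, -0.022, 0.0]
ft_force: [-0.2, -0.7, -4.1]
grip_width: 15.4
gripper_force: 46.1
```

```bash
python3 ft.py
```

```text
mean F [ 0.1  -0.51 -3.52] sd [0.12 0.26 0.41] clip end bin x 177.6 [657.4  36.7 243.9]
```

Emit:
move_arm(
  increments=[0.1, 0, 0, 0, 0, 0, 1.2, 0.2, 0, 0, 0, 0, 0, 1.2, 0.3, 0, 0, 0, 0, 0, 1.2, 0.4, 0, 0, 0, 0, 0, 1.2, 0.5, 0, 0, 0, 0, 0, 1.2, 0.6, 0, 0, 0, 0, 0, 1.2, 0.6, 0, 0, 0, 0, 0, 1.2],
)

```text
time: 26.0
eef_pos: [663.5, 36.5, 243.9]
tcp_rot: [0.0, 1.0, -0.022, 0.0]
ft_force: [0.1, 0.3, -3.3]
grip_width: 15.3
gripper_force: 46.1
```

```bash
python3 ft.py
```

```text
mean F [ 0.1  -0.04 -3.92] sd [0.34 0.55 0.18] clip end bin x 183.6 [663.4  36.5 243.9]
```

Emit:
move_arm(
  increments=[0.1, 0, 0, 0, 0, 0, 1.2, 0.2, 0, 0, 0, 0, 0, 1.2, 0.3, 0, 0, 0, 0, 0, 1.2, 0.4, 0, 0, 0, 0, 0, 1.2, 0.5, 0, 0, 0, 0, 0, 1.2, 0.6, 0, 0, 0, 0, 0, 1.2, 0.6, 0, 0, 0, 0, 0, 1.2],
)

```text
time: 27.12
eef_pos: [669.1, 36.2, 243.9]
tcp_rot: [-0.0, 1.0, -0.022, -0.0]
ft_force: [-3.3, 0.9, -1.2]
grip_width: 15.2
gripper_force: 46.4
```

```bash
python3 ft.py
```

```text
mean F [-3.31 -0.1  -0.42] sd [0.36 0.46 0.27] clip end bin x 189.4 [669.2  36.2 243.9]
```

Emit:
move_arm(
  increments=[0.1, 0, 0, 0, 0, 0, 1.2, 0.2, 0, 0, 0, 0, 0, 1.2, 0.2, 0, 0, 0, 0, 0, 1.2, 0.2, 0, 0, 0, 0, 0, 1.2],
)

```text
time: 27.88
eef_pos: [671.2, 36.1, 243.9]
tcp_rot: [-0.0, 1.0, -0.022, -0.0]
ft_force: [-3.6, 0.2, -0.0]
grip_width: 15.1
gripper_force: 46.5
```

```bash
python3 ft.py
```

```text
mean F [-4.55  0.11 -0.09] sd [0.18 0.13 0.61] clip end bin x 191.5 [671.3  36.2 243.9]
```

The force slope is 0.59 N/mm, so the spring is compressed about 7.5 mm. Lower the case onto the floor.

Emit:
move_arm(
  increments=[0, 0, 0.05, 0, 0, 0, 1.2, 0, 0, 0.05, 0, 0, 0, 1.2, 0, 0, 0.1, 0, 0, 0, 1.2, 0, 0, 0.1, 0, 0, 0, 1.2],
)

```text
time: 28.62
eef_pos: [671.3, 36.1, 243.8]
tcp_rot: [-0.0, 1.0, -0.022, 0.0]
ft_force: [-6.4, 1.9, 6.2]
grip_width: 15.1
gripper_force: 47.3
```

Emit:
move_arm(
  increments=[0, 0, -0.05, 0, 0, 0, 1.2, 0, 0, -0.05, 0, 0, 0, 3, 0, 0, -0.05, 0, 0, 0, 4.5, 0, 0, -0.05, 0, 0, 0, 4.5, 0, 0, -0.05, 0, 0, 0, 4.5, 0, 0, -2, 0, 0, 0, 4.5, 0, 0, -5, 0, 0, 0, 4.5, 0, 0, -10, 0, 0, 0, 4.5, 0, 0, -10, 0, 0, 0, 4.5],
)

```text
time: 29.75
eef_pos: [672.9, 35.2, 348.9]
tcp_rot: [0.0, 1.0, -0.022, 0.005]
ft_force: [0.4, -0.5, 0.5]
grip_width: 45.3
gripper_force: 0.0
```

```bash
python3 - <<'E'
from h import *
B[1]-=1
st=robot.get_state(); im=robot.capture("wrist"); C=cam("wrist",st)
h=cv2.cvtColor(im,cv2.COLOR_RGB2HSV)
m=cv2.inRange(h,(2,150,60),(14,255,255));m[:, :250]=0;m[:,400:]=0
n,l,s,c=cv2.connectedComponentsWithStats(m); i=1+np.argmax(s[1:,4])
d=np.array([np.cos(.045),-np.sin(.045)]); K=C
for zc in (93,):
  P=[back("",(c[i][0],v),zc,C) for v in (s[i][1],s[i][1]+s[i][3])]; print(s[i],"grip fore/aft bin x",[((p[:2]-B[:2])@d).round(1) for p in P])
print("TCP bin x",(st['eef_pos'][:2]-B[:2])@d)
cv2.imwrite("pics/w4.png",cv2.convertScaleAbs(im[:,:,::-1],alpha=1.5))
p=front(1.99,117); inc([(p[0],p[1],170,-.045),(p[0],p[1],p[2],-.045)],st)
E
```

```text
[311 194  21  50 948] grip fore/aft bin x [np.float64(118.7), np.float64(79.5)]
TCP bin x 103.17668465307479
-22.04, -0.02, 2.17, 0.0, -0.01, 0.001
-22.18, -0.02, 16.56, 0.0, -0.01, 0.001
```

View pics/w4.png

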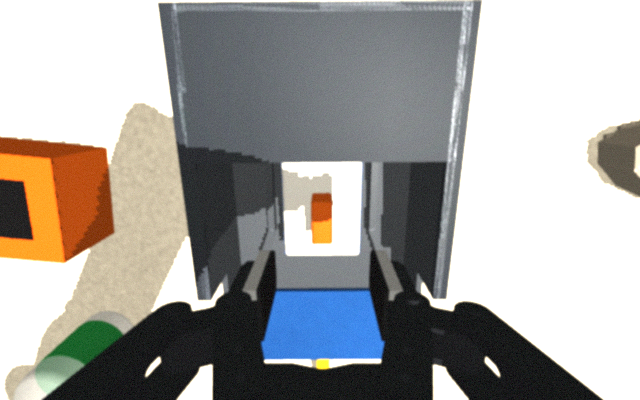

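The case sits straight between the ribs with its grip at (322,218), and the front is still flat with the tongue at (322,364). Move to the tongue.

Emit:
move_arm(
  increments=[-6, 0, 0, 0, 0, 0, 4.5, -12, 0, 0, 0, 0, 0, 4.5, -18, 0, 0, 0, 0, 0, 4.5, -22.1, 0, 0, 0, -0.005, 0, 4.5, -22.1, 0, 5, 0, -0.01, 0, 4.5, -22.1, 0, 10, 0, -0.01, 0, 4.5, -22.1, 0, 13, 0, -0.01, 0, 4.5, -22.1, 0, 13, 0, -0.01, 0, 4.5],
)

```text
time: 30.8
eef_pos: [449.5, 45.6, 211.4]
tcp_rot: [-0.0, 1.0, -0.023, -0.007]
ft_force: [-1.3, 0.2, 0.1]
grip_width: 45.1
gripper_force: 0.0
```

```bash
python3 - <<'E'
from h import *
B[1]-=1
st=robot.get_state()
p=front(1.99,117); inc([(p[0],p[1],p[2],-.045)],st)
E
```

```text
0.39, 0.04, 3.02, 0.0, 0.015, -0.0
```

Emit:
move_arm(
  increments=[0.35, 0, 1.5, 0, 0.012, 0, 4.5, 0.35, 0, 2.6, 0, 0.012, 0, 4.5, 0.35, 0, 2.95, 0, 0.012, 0, 4.5, 0.35, 0, 2.95, 0, 0.012, 0, 3, 0.35, 0, 2.95, 0, 0.012, 0, 1, 0.35, 0, 2.95, 0, 0.012, 0, 1, 0.35, 0, 2.95, 0, 0.012, 0, 1, 0.35, 0, 2.95, 0, 0.012, 0, 1],
  newtons=30,
)

```text
time: 31.8
eef_pos: [453.7, 44.8, 183.8]
tcp_rot: [0.001, 1.0, -0.023, 0.001]
ft_force: [-2.1, -4.1, 4.9]
grip_width: 13.5
gripper_force: 31.8
```

```bash
python3 - <<'E'
from h import *
B[1]-=1
inc([(*front(f,117),-.045) for f in np.linspace(1.99,0,25)[:13]])
E
```

```text
-0.08, -0.03, 0.27, 0.001, -0.003, -0.0
-0.07, -0.03, -0.7, 0.001, -0.003, -0.0
0.02, -0.02, -1.66, 0.001, -0.003, -0.0
0.2, -0.02, -2.62, 0.001, -0.003, -0.0
0.44, -0.02, -3.56, 0.001, -0.003, -0.0
0.77, -0.02, -4.47, 0.001, -0.003, -0.0
1.17, -0.02, -5.35, 0.001, -0.003, -0.0
1.64, -0.02, -6.2, 0.001, -0.003, -0.0
2.18, -0.02, -7.01, 0.001, -0.003, -0.0
2.79, -0.02, -7.77, 0.001, -0.003, -0.0
3.46, -0.02, -8.47, 0.001, -0.003, -0.0
4.18, -0.01, -9.12, 0.001, -0.003, -0.0
4.95, -0.01, -9.7, 0.001, -0.003, -0.0
```

Emit:
move_arm(
  increments=[0, 0, -0.85, 0, 0, 0, 1, 0.1, 0, -1.8, 0, 0, 0, 1, 0.25, 0, -2.75, 0, 0, 0, 1, 0.5, 0.1, -3.7, 0, 0, 0, 1, 0.8, 0.1, -4.6, 0, 0, 0, 1, 1.2, 0.1, -5.45, 0, 0, 0, 1, 1.65, 0.1, -6.3, 0, 0, 0, 1, 2.2, 0.1, -7.1, 0, 0, 0, 1, 2.8, 0.1, -7.85, 0, 0, 0, 1, 3.45, 0.1, -8.5, 0, 0, 0, 1, 4.2, 0.1, -9.15, 0, 0, 0, 1, 4.95, 0.1, -9.75, 0, 0, 0, 1],
)

```text
time: 33.3
eef_pos: [502.5, 42.6, 281.1]
tcp_rot: [-0.0, 1.0, -0.022, -0.0]
ft_force: [-0.8, -4.4, -4.8]
grip_width: 13.2
gripper_force: 31.8
```

```bash
python3 - <<'E'
from h import *
B[1]-=2
inc([(*front(f,117),-.045) for f in np.linspace(1.99,0,25)[12:]])
E
```

```text
0.04, 0.07, 0.01, -0.0, 0.001, 0.001
0.86, 0.07, -0.51, -0.0, 0.001, 0.001
1.72, 0.07, -0.97, -0.0, 0.001, 0.001
2.61, 0.08, -1.35, -0.0, 0.001, 0.001
3.53, 0.08, -1.65, -0.0, 0.001, 0.001
4.48, 0.08, -1.88, -0.0, 0.001, 0.001
5.44, 0.08, -2.03, -0.0, 0.001, 0.001
6.41, 0.08, -2.1, -0.0, 0.001, 0.001
7.38, 0.08, -2.08, -0.0, 0.001, 0.001
8.34, 0.08, -1.99, -0.0, 0.001, 0.001
9.3, 0.08, -1.82, -0.0, 0.001, 0.001
10.23, 0.08, -1.57, -0.0, 0.001, 0.001
11.15, 0.08, -1.24, -0.0, 0.001, 0.001
```

Emit:
move_arm(
  increments=[0.85, 0.05, -0.5, 0, 0, 0, 1, 1.7, 0.05, -0.95, 0, 0, 0, 1, 2.6, 0.05, -1.35, 0, 0, 0, 1, 3.55, 0.05, -1.65, 0, 0, 0, 1, 4.5, 0.05, -1.9, 0, 0, 0, 1, 5.45, 0.05, -2.05, 0, 0, 0, 1, 6.4, 0.05, -2.1, 0, 0, 0, 1, 7.4, 0.05, -2.1, 0, 0, 0, 1, 8.35, 0.05, -2, 0, 0, 0, 1, 9.3, 0.05, -1.8, 0, 0, 0, 1, 10.25, 0.05, -1.55, 0, 0, 0, 1, 11.1, 0.05, -1.25, 0, 0, 0, 1],
)

```text
time: 34.8
eef_pos: [615.1, 37.9, 293.9]
tcp_rot: [-0.001, 1.0, -0.022, 0.002]
ft_force: [-0.4, 3.8, 2.7]
grip_width: 13.2
gripper_force: 31.8
```

Emit:
move_arm(
  increments=[0.05, 0, 0.02, 0, 0, 0, 1, 0.15, 0, 0.06, 0, 0, 0, 1, 0.15, 0, 0.06, 0, 0, 0, 1],
)

```text
time: 35.17
eef_pos: [616.4, 37.8, 293.4]
tcp_rot: [-0.001, 1.0, -0.022, 0.002]
ft_force: [-0.3, 6.1, 4.4]
grip_width: 13.4
gripper_force: 31.8
```

Emit:
move_arm(
  increments=[0.1, 0, 0.04, 0, 0, 0, 1, 0.2, 0, 0.08, 0, 0, 0, 1, 0.2, 0, 0.08, 0, 0, 0, 1],
)

```text
time: 35.55
eef_pos: [618.4, 37.8, 292.6]
tcp_rot: [-0.0, 1.0, -0.022, 0.002]
ft_force: [-0.9, 4.9, 4.1]
grip_width: 13.2
gripper_force: 31.7
```

Emit:
move_arm(
  increments=[0.1, 0, 0.04, 0, 0, 0, 1, 0.2, 0, 0.08, 0, 0, 0, 1, 0.3, 0, 0.12, 0, 0, 0, 1, 0.3, 0, 0.12, 0, 0, 0, 1],
)

```text
time: 36.05
eef_pos: [621.4, 37.7, 291.3]
tcp_rot: [-0.001, 1.0, -0.022, 0.002]
ft_force: [0.1, 5.0, 3.1]
grip_width: 13.2
gripper_force: 31.5
```

Emit:
move_arm(
  increments=[0.2, 0, 0.08, 0, 0, 0, 1, 0.2, 0, 0.08, 0, 0, 0, 1, 0.2, 0, 0.08, 0, 0, 0, 4.5, 0.2, 0, 0.08, 0, 0, 0, 4.5, 0.2, 0, 0.08, 0, 0, 0, 4.5, 0, 0, -3, 0, 0, 0, 4.5, -0.5, 0, -7, 0, 0, 0, 4.5, -0.8, 0, -11.2, 0, 0, 0, 4.5, -0.8, 0, -11.2, 0, 0, 0, 4.5, -0.8, 0, -11.2, 0, 0, 0, 4.5],
)

```text
time: 37.3
eef_pos: [611.8, 37.3, 402.6]
tcp_rot: [-0.0, 1.0, -0.022, 0.001]
ft_force: [-0.8, -0.4, -1.0]
grip_width: 45.2
gripper_force: 0.0
```

```bash
python3 - <<'E'
from h import *
def tongue(im):
    h=cv2.cvtColor(im,cv2.COLOR_RGB2HSV); m=cv2.inRange(h,(20,140,60),(35,255,255))
    n,l,s,c=cv2.connectedComponentsWithStats(m); i=1+np.argmax(s[1:,4]); return s[i],c[i].round(1)
for k in range(6):
  st=robot.get_state(); im=robot.capture("wrist")
  for _ in range(5): robot.capture("side")
  if k in(0,5): print(st['time'],st['eef_pos'].round(1),tongue(im),proj("",np.array([front(0,85),front(0,130)]),cam("wrist",st)).round(1).tolist())
print("before",tongue(cv2.cvtColor(cv2.imread("pics/side0.png"),4)),"now",tongue(robot.capture("side")))
E
```

```text
37.3 [611.8  37.3 402.6] (array([311, 198,  20,  17, 289], dtype=int32), array([320.6, 205.1])) [[320.6, 209.7], [320.3, 203.6]]
38.8 [612.1  37.2 403.1] (array([311, 198,  20,  17, 297], dtype=int32), array([320.7, 205.5])) [[320.6, 210.0], [320.3, 203.8]]
before (array([294, 217,   8,  13,  57], dtype=int32), array([297.7, 222.9])) now (array([295, 218,   7,  13,  42], dtype=int32), array([298.3, 223.8]))
```

```bash
python3 - <<'E'
from h import *
B[1]-=1
a=cv2.imread("pics/top0.png").astype(int); b=robot.capture("top")[:,:,::-1].astype(int)
for n,(u0,u1,v0,v1) in dict(dish=(360,432,148,190),bottle=(165,198,215,243),carton=(148,205,145,192),purple=(438,480,235,290)).items():
    d=abs(a[v0:v1,u0:u1]-b[v0:v1,u0:u1]); print(n,d.mean().round(1),(d.max(2)>60).sum())
st=robot.get_state(); im=robot.capture("wrist"); C=cam("wrist",st)
h=cv2.cvtColor(im,cv2.COLOR_RGB2HSV); m=cv2.inRange(h,(2,150,40),(14,255,255)); m[:,:250]=0;m[:,400:]=0
n,l,s,c=cv2.connectedComponentsWithStats(m); i=1+np.argmax(s[1:,4]); dd=np.array([np.cos(.045),-np.sin(.045)])
print(s[i],[((back("",(c[i][0],v),93,C)[:2]-B[:2])@dd).round(1) for v in (s[i][1],s[i][1]+s[i][3])])
for x in(95,100): print(x,proj("",tf(*B,[(x-8-0+0,0,93),(x-42,0,93)]),C).round(1).tolist())
E
```

```text
dish 4.4 0
bottle 28.3 178
carton 6.9 91
purple 4.1 0
[312 110  18  40 699] [np.float64(112.7), np.float64(79.8)]
95 [[321.7, 141.5], [321.7, 180.4]]
100 [[321.7, 135.5], [321.7, 174.9]]
```

```bash
python3 - <<'E'
from h import *
def blob(bgr,lo,hi,box):
    m=cv2.inRange(cv2.cvtColor(bgr,cv2.COLOR_BGR2HSV),lo,hi); k=np.zeros_like(m); k[box[2]:box[3],box[0]:box[1]]=1; v,u=np.nonzero(m*k); return len(u),u.mean().round(1),v.mean().round(1)
b=np.ascontiguousarray(robot.capture("side")[:,:,::-1])
for i in (cv2.imread("pics/side0.png"),b): print("bottle",blob(i,(45,50,20),(95,255,255),(260,300,290,340)),"carton",blob(i,(3,150,50),(18,255,255),(190,260,260,330)))
E
```

```text
bottle (163, np.float64(279.9), np.float64(325.0)) carton (795, np.float64(223.7), np.float64(292.9))
bottle (164, np.float64(279.6), np.float64(325.1)) carton (812, np.float64(224.1), np.float64(292.8))
```

Bottle and carton are unmoved, the front is shut, and the case is in place. Handing in.

```bash
python3 -c "
from workcell import robot
print(robot.job_done())"
```

```text
the job is handed in; nothing more can be done
None
```

I handed the job in at about 39 s. The front is back at its starting shut position and the bystanders are unmoved; I pressed the case about 7.5 mm onto the stop before letting go, and afterwards confirmed only its position by camera.

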